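Release the latched key of the slip mixer's control box

TASK

One of the four keys on the slip mixer's control box is still latched down, though by eye they look alike: tap the keys lightly with a fingertip to find the one that does not give, then press that key firmly all the way down and let go, so that its catch lets go and it springs up. Do not press any of the other keys home or lean hard on the box; pick nothing up and leave the things around it where they stand.

Things in the scene. Friction and masses are not known exactly. Their poses are not given: they have to be found in the camera images.
- keybox: grey four-key control box, fixed to the bench, 110 mm deep (its x) by 215 mm long (its y), top plate 56 mm above the bench. Origin: centre of its underside on the bench. Its y axis runs along the key row, towards the robot's left; z is up.
- key0_top (a point): centre of the top of the leftmost (+y end of the box) key, moves with the key. A flat-topped pale key, 46 mm along the box's x by 31 mm along its y; the keys are alike, 45 mm apart, 14 mm gaps. The tops stand about 76 to 79 mm above the bench at rest.
- key0 (a joint): how far the leftmost (+y end of the box) key is down (m). 0 is all the way up, larger is lower. At rest a free key reads anything from 0.001 to 0.0035, because the felts are worn differently; the latched key reads 0.0025, so neither height nor reading tells which is latched. A free key yields at once at 0.5 to 1 N, takes 0.2 N per mm more (under 2 N 4 mm below its rest), and springs up again.
- key1_top (a point): centre of the top of the second from the left key, moves with the key. A flat-topped pale key, 46 mm along the box's x by 31 mm along its y; the keys are alike, 45 mm apart, 14 mm gaps. The tops stand about 76 to 79 mm above the bench at rest.
- key1 (a joint): how far the second from the left key is down (m). 0 is all the way up, larger is lower. At rest a free key reads anything from 0.001 to 0.0035, because the felts are worn differently; the latched key reads 0.0025, so neither height nor reading tells which is latched. A free key yields at once at 0.5 to 1 N, takes 0.2 N per mm more (under 2 N 4 mm below its rest), and springs up again.
- key2_top (a point): centre of the top of the third from the left key, moves with the key. A flat-topped pale key, 46 mm along the box's x by 31 mm along its y; the keys are alike, 45 mm apart, 14 mm gaps. The tops stand about 76 to 79 mm above the bench at rest.
- key2 (a joint): how far the third from the left key is down (m). 0 is all the way up, larger is lower. At rest a free key reads anything from 0.001 to 0.0035, because the felts are worn differently; the latched key reads 0.0025, so neither height nor reading tells which is latched. A free key yields at once at 0.5 to 1 N, takes 0.2 N per mm more (under 2 N 4 mm below its rest), and springs up again.
- key3_top (a point): centre of the top of the rightmost (-y end) key, moves with the key. A flat-topped pale key, 46 mm along the box's x by 31 mm along its y; the keys are alike, 45 mm apart, 14 mm gaps. The tops stand about 76 to 79 mm above the bench at rest.
- key3 (a joint): how far the rightmost (-y end) key is down (m). 0 is all the way up, larger is lower. At rest a free key reads anything from 0.001 to 0.0035, because the felts are worn differently; the latched key reads 0.0025, so neither height nor reading tells which is latched. A free key yields at once at 0.5 to 1 N, takes 0.2 N per mm more (under 2 N 4 mm below its rest), and springs up again.
- catch (a joint): hidden catch inside the box (m): 0 to 0.011 while it holds the latched key, 0.024 once it has let go; does not tell which key. The latched key stays put up to about 7 N. When it is pressed 12 mm below its rest (11 to 13 N; it stops 13 mm below its rest) the catch lets go for good, and when the finger leaves, the key rises to 0.
- contact_a (a joint): hidden electrical contact inside the box under one of the three free keys (which one is not told): 0 until that key is pressed home, then how far the contact is pushed (m). It moves when the key is more than 8 mm below its rest, which takes 5.5 N or more.
- contact_b (a joint): hidden electrical contact inside the box under one of the three free keys (which one is not told): 0 until that key is pressed home, then how far the contact is pushed (m). It moves when the key is more than 8 mm below its rest, which takes 5.5 N or more.
- contact_c (a joint): hidden electrical contact inside the box under one of the three free keys (which one is not told): 0 until that key is pressed home, then how far the contact is pushed (m). It moves when the key is more than 8 mm below its rest, which takes 5.5 N or more.
- plug0: bystander, loose: white plaster pouring plug, 43 mm wide, 38 mm high. Origin: centre of its underside. Leave it standing.
- wedge0: bystander, loose: small beech wedge lying flat, 95 x 34 x 22 mm. Origin: centre of its underside. Leave it standing.
- natch_tin: bystander, loose: flat white round tin, 70 mm wide, 28 mm high. Origin: centre of its underside. Leave it standing.
- jar_oxide: bystander, loose: screw-lid jar with a dark lid, 58 mm wide, 85 mm high. Origin: centre of its underside. Leave it standing.
- cup_0: bystander, loose: grey-brown clay beaker, 77 mm wide, 83 mm high. Origin: centre of its underside. Leave it standing.

How it is judged:
By the outcome, as a careful person would: the job done as asked, in the order asked, and still so for the second after the job is handed in, with the robot touching nothing.
It also fails if it takes over 54 s, if anything falls off the work surface, if the arm or the gripper's body presses on something with over 40 N, if the wrist force passes 120 N, or if a joint passes its speed limit or range.

ROBOT

A 6-joint arm with a two-finger parallel gripper is mounted at the origin on a cart in front of the work surface, level with it; the furniture and walls round the work are solid. World frame = base frame: x ahead of the robot, y to its left, z up, the work surface at z = 0. Lengths are in m, angles in degrees, forces in N, time in s.
With the tool pointing down it reaches from about 0.375 to 0.9 m from the base axis. Payload 3.1 kg.
Tool frame: the origin (TCP) lies at the very end of the fingers, on their centre line; the grasp point (between the pads) lies 19 mm behind it; z points along the fingers, y is the line along which they close (so a half turn about z gives the same grasp; the last joint's range is limited). The gripper opens to 87 mm and grips with 3 to 60 N. Pads are 19 mm wide; open, the fingers measure 117 mm over their backs; the gripper's body (75 mm by 190 mm) begins 51 mm behind the grasp point.
Start: joints at [-83.394, 30.224, 82.088, -0, 67.689, -10.227], TCP at [0.181, -0.598, 0.223] pointing down, gripper open.
Joint ranges: [-176.69, 176.69], [-43.24, 126.21], [12.49, 139.97], [-82, 262], [0, 151.66], [-163.58, 163.58]. Speed limits (degrees/s): [159.86, 159.86, 180, 180, 180, 180].

INTERFACE

Orientations are given as a 3x3 rotation matrix whose columns are the frame's x, y, z axes.
In Python, from rig import bot, imaging gives the robot as it stands.
- The arm moves only by the tool drive_tool, never from a script. Its argument "deltas" is text: rows parted by semicolons, each of 5 numbers parted by spaces: the finger opening in mm, from 0 to 87, then the shift along the world's x, y, z in mm, then the turn about the world's z in rad. In form: jaw dx dy dz twist; .... A call has 1 to 12 rows; each row is the pose to reach, as a shift and turn from the pose commanded when the call began; what a row does not reach only later rows make up. A row lasts 1/10 s, in which the tool goes at most 50 mm and 8.59 degrees, less where a joint would pass 70% of its speed; a pose out of reach is approached as far as the arm can. A call with a gripper value outside its range is refused whole. The fingers move at their own pace and stop on an object; the grip force is fixed at half the most. Time passes only in rows, so rows that repeat a pose let the fingers close. It gives the time, the measured TCP pose, the force, the opening and the grip force at its end, in the units of the state.
- bot.read_state(): the state, without advancing time (a new reading comes with each control period).
- imaging.capture(name): name is "scene" or "top" or "wrist"; returns the picture (480x640x3 uint8, red, green, blue); there is no depth.
- imaging.camera_model(name): a dict with "fx", "fy", "cx", "cy" (pixels), "T" (4x4, takes a point from camera to world coordinates). Camera axes: x right, y down, z forward; pixel columns grow to the right and rows downward; lengths in m; the calibration is good to about 2 mm. A picture is of the moment at which its call begins: read the wrist's pose just before it. camera_model takes no time and is no camera call; for the wrist camera it gives the pose at the moment of the call.
- bot.hand_in(): hands the job in; it is judged then, once.
The state is a dict: "time_s": time; "joint_positions": joint angles; "qvel": joint speeds; "tau": joint torques, N m; "position": TCP position; "tcp_rot": TCP orientation; "force": force on the tool from outside, world axes, zero at the start; "moment": the same for the moment, N m; "opening": opening from 0.0 (shut) to 1.0 (fully open); "grasp_force": force on a finger pad.
Only numpy, scipy, OpenCV 4.12 (cv2) and the standard library are available. Lean on these libraries where they do the work, as an engineer would, in place of code of your own. Each camera call takes 0.05 s, during which the arm holds its last target. There are 200 camera calls.

## Working session

There is one attempt and no reset: what is moved stays moved. The work goes in short steps, Python scripts to look and compute and a tool call to move; the robot and the scene stay as the last step left them, time stands still between calls to the robot, and variables do not carry over. Pictures are saved under pics/ and viewed, at most 10 in all, crops included, and the job is handed in when it is done.

Besides the shell and the picture viewer there is one more tool, called after "Call:" by a JSON object that holds its "op" and its "data". drive_tool: Moves the arm, as the interface text tells. Its arguments: {"type":"object","properties":{"deltas":{"type":"string"}},"required":["deltas"]}

```bash
mkdir -p pics; python3 - <<'E'
from rig import bot, imaging
import cv2
for n in("top","scene"):
    cv2.imwrite(f"pics/{n}0.png",imaging.capture(n)[:,:,::-1])
    print(n,imaging.camera_model(n))
s=bot.read_state();print(s["time_s"],s["position"],s["tcp_rot"],s["force"],s["opening"])
E
```

```text
top {'fx': 543.8743251461012, 'fy': 543.8743251461012, 'cx': 320.22889116338683, 'cy': 245.21815707100248, 'T': array([[-1.16193711e-03, -9.75435623e-01,  2.20281628e-01,
         3.62202484e-01],
       [-9.99991655e-01,  2.70627915e-04, -4.07636038e-03,
         3.79187596e-02],
       [ 3.91661277e-03, -2.20284526e-01, -9.75427797e-01,
         9.51323903e-01],
       [ 0.00000000e+00,  0.00000000e+00,  0.00000000e+00,
         1.00000000e+00]])}
scene {'fx': 437.6444353955897, 'fy': 437.6444353955897, 'cx': 321.58956584124144, 'cy': 239.0689560161122, 'T': array([[-0.77500333, -0.37591734,  0.50799212,  0.12732382],
       [-0.63161824,  0.43443824, -0.6421229 ,  0.57903796],
       [ 0.02069393, -0.81850447, -0.57412733,  0.55913933],
       [ 0.        ,  0.        ,  0.        ,  1.        ]])}
0.1 [ 0.18096302 -0.59755351  0.22166593] [[ 9.57157561e-01  2.89567539e-01 -2.07029314e-04]
 [ 2.89567380e-01 -9.57155640e-01  1.95282779e-03]
 [ 3.67316262e-04 -1.92911282e-03 -9.99998072e-01]] [ 0.53889957  0.21435115 -0.75845268] 1.000247107858334
```

View pics/top0.png

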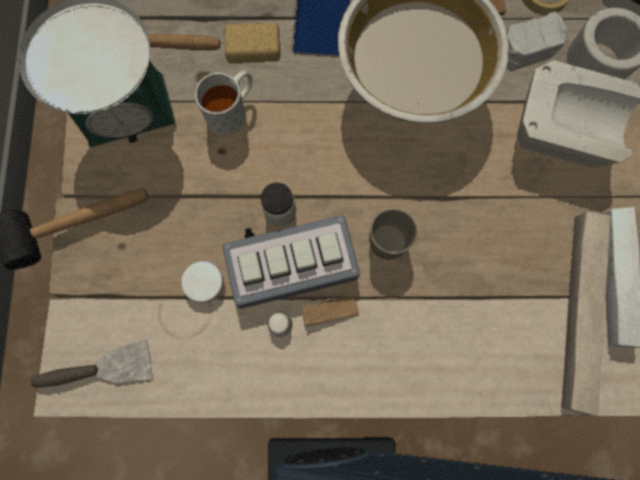

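View pics/scene0.png

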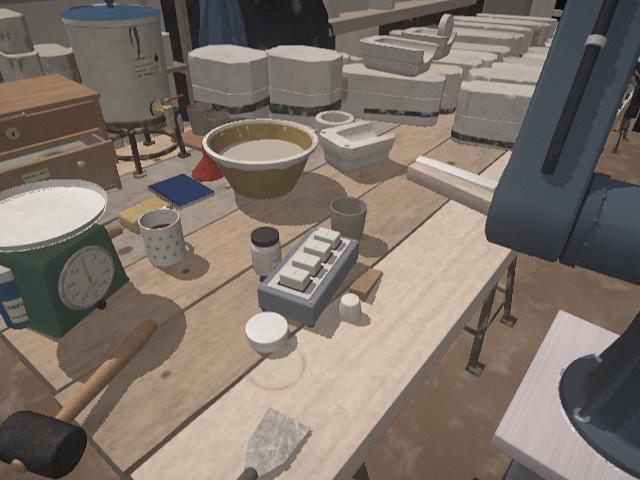

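The top view shows the key tops at about (250,268), (277,262), (303,255) and (329,249), with the jar at (277,203), cup at (393,233), tin at (202,282), plug at (279,324) and wedge at (330,312). The scene view agrees. Next I measure the key tops.

```bash
cat > h.py <<'E'
import numpy as np
from rig import imaging
def ray(name,uv,z):
    m=imaging.camera_model(name);T=m["T"]
    d=T[:3,:3]@np.array([(uv[0]-m["cx"])/m["fx"],(uv[1]-m["cy"])/m["fy"],1])
    return T[:3,3]+d*(z-T[2,3])/d[2]
E
python3 - <<'E'
import cv2,numpy as np
from h import ray
im=cv2.imread("pics/top0.png")
hsv=cv2.cvtColor(im,cv2.COLOR_BGR2HSV)
c=im[215:310,215:370]
for p in[(250,262),(250,281),(262,275),(303,250),(303,270)]:print(p,im[p[1],p[0]],hsv[p[1],p[0]])
cv2.imwrite("pics/crop.png",cv2.resize(c,None,fx=5,fy=5,interpolation=cv2.INTER_CUBIC))
b=im.astype(int)
E
```

```text
(250, 262) [161 177 179] [ 27  26 179]
(250, 281) [62 71 70] [33 32 71]
(262, 275) [61 70 69] [33 33 70]
(303, 250) [163 180 180] [ 30  24 180]
(303, 270) [42 44 47] [12 27 47]
```

View pics/crop.png

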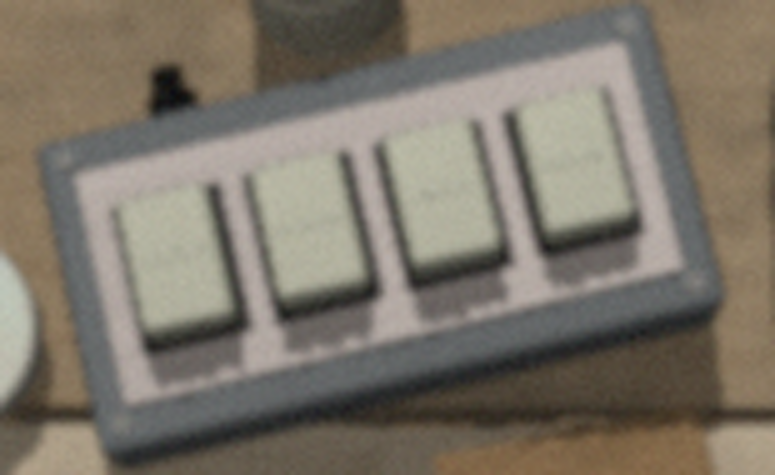

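The crop shows four greenish-pale key tops on a pinkish plate, with key centres at about (177,262), (312,232), (443,193) and (575,165) in crop pixels.

```bash
python3 - <<'E'
import cv2,numpy as np
from h import ray
im=cv2.imread("pics/top0.png")
lab=cv2.cvtColor(im,cv2.COLOR_BGR2LAB)
m=((im.min(2)>125)&(lab[:,:,1]<128)).astype(np.uint8)
m[:225]=0;m[295:]=0;m[:,:230]=0;m[:,350:]=0
n,l,st,ce=cv2.connectedComponentsWithStats(m)
P=[]
for i in range(1,n):
    if st[i,4]>150:
        c,wh,a=cv2.minAreaRect(np.argwhere(l==i)[:,::-1].astype(np.float32))
        p=ray("top",ce[i],.0775);P.append(p);print(ce[i],st[i],c,wh,a,p.round(4))
P=np.array(sorted(P,key=lambda p:-p[1]));d=P[0]-P[3];print(P.round(4),np.linalg.norm(d)/3,np.degrees(np.arctan2(-d[0],d[1])))
for n,uv,z in [("jar",(277,190),.085),("cup",(393,228),.083)]:print(n,ray("top",uv,z))
E
```

```text
[329.42666667 246.15333333] [318 232  23  29 450] (329.41455078125, 246.07518005371094) (26.00921630859375, 17.45823860168457) 75.25643920898438 [0.558  0.0191 0.0775]
[302.64798206 252.50672646] [291 239  23  28 446] (302.6269226074219, 252.46539306640625) (26.662561416625977, 17.45345115661621) 74.74488067626953 [0.5473 0.0631 0.0775]
[275.91741071 259.1875    ] [265 246  22  28 448] (275.9245910644531, 258.92950439453125) (26.39678192138672, 17.292469024658203) 76.75948333740234 [0.5361 0.1068 0.0775]
[249.24669604 265.74008811] [239 252  22  28 454] (249.16468811035156, 265.7411804199219) (26.031658172607422, 17.57137107849121) 77.47119140625 [0.5252 0.1502 0.0775]
[[0.5252 0.1502 0.0775]
 [0.5361 0.1068 0.0775]
 [0.5473 0.0631 0.0775]
 [0.558  0.0191 0.0775]] 0.04502617483654204 14.021687730433902
jar [0.65244561 0.10641485 0.085     ]
cup [ 0.58737915 -0.08577714  0.083     ]
```

Call:
{"op": "drive_tool", "data": {"deltas": "0 25 41 0 0.14; 0 50 82 0 0.28; 0 75 123 0 0.42; 0 100 164 0 0.56; 0 125 205 0 0.70; 0 150 246 0 0.84; 0 175 287 0 0.98; 0 200 328 0 1.12; 0 225 369 0 1.24; 0 250 410 0 1.36; 0 275 451 0 1.45; 0 300 492 0 1.522"}}

```text
time_s: 1.3
position: [0.4815, -0.1042, 0.2224]
tcp_rot: [[-0.246, 0.969, -0.0], [0.969, 0.246, 0.0], [0.0, -0.0, -1.0]]
force: [-0.3, -0.5, -0.1]
opening: 0.033
grasp_force: 0.0
```

```bash
cat > s.py <<'E'
from rig import bot
import numpy as np
s=bot.read_state();R=np.array(s["tcp_rot"])
print(s["time_s"],np.round(s["position"],4),"F",np.round(s["force"],2),"yaw_y",np.degrees(np.arctan2(R[1,1],R[0,1])).round(2),"open",s["opening"], R[:,2].round(3))
E
python3 s.py
```

```text
1.3 [ 0.4815 -0.1042  0.2224] F [-0.3  -0.51 -0.12] yaw_y 14.22 open 0.033208857266432204 [-0.  0. -1.]
```

Call:
{"op": "drive_tool", "data": {"deltas": "0 25 40 0 0; 0 50 80 0 0; 0 77 124 0 0; 0 77 124 -30 0; 0 77 124 -60 0; 0 77 124 -90 0; 0 77 124 -110 0; 0 77 124 -125 0; 0 77 124 -130 0; 0 77 124 -130 0; 0 77 124 -130 0; 0 77 124 -130 0"}}

```text
time_s: 2.5
position: [0.5587, 0.0177, 0.0935]
tcp_rot: [[-0.242, 0.97, 0.002], [0.97, 0.242, -0.0], [-0.001, 0.002, -1.0]]
force: [0.1, 0.6, 1.3]
opening: 0.006
grasp_force: 0.0
```

```bash
python3 s.py; python3 - <<'E'
from rig import bot,imaging
import cv2
cv2.imwrite("pics/top1.png",cv2.resize(imaging.capture("top")[180:330,200:420,::-1],None,fx=3,fy=3))
cv2.imwrite("pics/sc1.png",cv2.resize(imaging.capture("scene")[150:350,220:440,::-1],None,fx=3,fy=3))
E
python3 s.py
```

```text
2.5 [0.5587 0.0177 0.0935] F [0.15 0.65 1.3 ] yaw_y 14.03 open 0.006122093291914247 [ 0.002 -0.    -1.   ]
2.6 [0.5586 0.0177 0.0935] F [0.62 0.09 0.54] yaw_y 14.04 open 0.0037248377411617573 [ 0.002 -0.    -1.   ]
```

View pics/sc1.png

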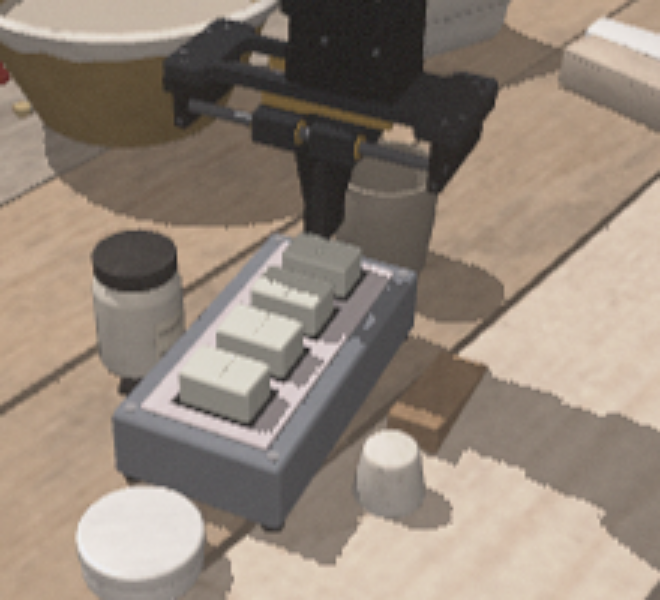

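The scene crop shows the closed fingertip (320,230) directly above the rightmost key, clear of the jar and cup. I'll tap it gently.

Call:
{"op": "drive_tool", "data": {"deltas": "0 0 0 -8 0; 0 0 0 -12 0; 0 0 0 -14 0; 0 0 0 -15 0; 0 0 0 -16 0; 0 0 0 -17 0; 0 0 0 -17 0; 0 0 0 -17 0"}}

```text
time_s: 3.4
position: [0.5579, 0.0178, 0.0756]
tcp_rot: [[-0.243, 0.97, -0.0], [0.97, 0.243, 0.0], [0.0, -0.0, -1.0]]
force: [-1.1, 0.4, 1.6]
opening: -0.004
grasp_force: 0.6
```

Call:
{"op": "drive_tool", "data": {"deltas": "0 0 0 -1 0; 0 0 0 -1 0; 0 0 0 -1 0"}}

```text
time_s: 3.7
position: [0.5581, 0.0178, 0.0746]
tcp_rot: [[-0.243, 0.97, 0.0], [0.97, 0.243, -0.0], [-0.0, 0.0, -1.0]]
force: [-0.6, 0.4, 1.4]
opening: 0.004
grasp_force: 0.7
```

Call:
{"op": "drive_tool", "data": {"deltas": "0 0 0 0 0; 0 0 0 0 0"}}

```text
time_s: 3.9
position: [0.5581, 0.0178, 0.0746]
tcp_rot: [[-0.243, 0.97, 0.0], [0.97, 0.243, -0.0], [-0.0, 0.0, -1.0]]
force: [-0.0, -0.1, 1.0]
opening: 0.004
grasp_force: 0.7
```

Key3 gives (about 1.3 N, with the tip well below its rest height), so it is free. Next is key2.

Call:
{"op": "drive_tool", "data": {"deltas": "0 0 0 10 0; 0 0 0 20 0; 0 -5 22 20 0; 0 -11 44 20 0; 0 -11 44 12 0; 0 -11 44 6 0; 0 -11 44 4 0; 0 -11 44 3 0; 0 -11 44 2 0; 0 -11 44 1 0; 0 -11 44 1 0; 0 -11 44 1 0"}}

```text
time_s: 5.1
position: [0.5473, 0.0614, 0.0757]
tcp_rot: [[-0.242, 0.97, 0.0], [0.97, 0.242, -0.0], [-0.0, 0.0, -1.0]]
force: [-0.4, -0.8, 1.4]
opening: 0.006
grasp_force: 0.6
```

Call:
{"op": "drive_tool", "data": {"deltas": "0 0 0 -1 0; 0 0 0 -1 0; 0 0 0 -1 0"}}

```text
time_s: 5.4
position: [0.5473, 0.0617, 0.0747]
tcp_rot: [[-0.243, 0.97, 0.001], [0.97, 0.243, -0.0], [-0.0, 0.001, -1.0]]
force: [0.7, -1.0, 1.5]
opening: 0.009
grasp_force: 0.7
```

Key2 is free too. Next is key1.

Call:
{"op": "drive_tool", "data": {"deltas": "0 0 0 10 0; 0 0 0 20 0; 0 -5 22 20 0; 0 -11 44 20 0; 0 -11 44 12 0; 0 -11 44 6 0; 0 -11 44 4 0; 0 -11 44 3 0; 0 -11 44 2 0; 0 -11 44 1 0; 0 -11 44 1 0; 0 -11 44 1 0"}}

```text
time_s: 6.6
position: [0.5359, 0.1053, 0.0763]
tcp_rot: [[-0.241, 0.97, -0.001], [0.97, 0.241, 0.0], [0.001, -0.001, -1.0]]
force: [-2.0, 1.6, 6.5]
opening: 0.008
grasp_force: 3.6
```

Call:
{"op": "drive_tool", "data": {"deltas": "0 0 0 0 0; 0 0 0 0 0"}}

```text
time_s: 6.8
position: [0.5359, 0.1053, 0.0763]
tcp_rot: [[-0.241, 0.97, -0.001], [0.97, 0.241, 0.0], [0.001, -0.001, -1.0]]
force: [-2.6, 0.6, 7.6]
opening: 0.006
grasp_force: 3.6
```

Key1 doesn't give: about 7 N with the tip held up, against about 1.4 N on the others. I'll press it down in measured steps.

Call:
{"op": "drive_tool", "data": {"deltas": "0 0 0 -1 0; 0 0 0 -2 0; 0 0 0 -3 0; 0 0 0 -4 0; 0 0 0 -5 0; 0 0 0 -6 0; 0 0 0 -7 0; 0 0 0 -8 0; 0 0 0 -9 0; 0 0 0 -10 0; 0 0 0 -10 0"}}

```text
time_s: 7.9
position: [0.5359, 0.1053, 0.0668]
tcp_rot: [[-0.241, 0.97, -0.001], [0.97, 0.241, 0.0], [0.001, -0.0, -1.0]]
force: [-2.8, 1.9, 12.4]
opening: 0.006
grasp_force: 5.9
```

Call:
{"op": "drive_tool", "data": {"deltas": "0 0 0 -1 0; 0 0 0 -1 0; 0 0 0 -1 0"}}

```text
time_s: 8.2
position: [0.5359, 0.1053, 0.066]
tcp_rot: [[-0.241, 0.97, -0.0], [0.97, 0.241, 0.0], [0.001, -0.0, -1.0]]
force: [-3.1, 1.8, 12.5]
opening: 0.006
grasp_force: 6.0
```

Call:
{"op": "drive_tool", "data": {"deltas": "0 0 0 -1 0; 0 0 0 -1 0; 0 0 0 -1 0"}}

```text
time_s: 8.5
position: [0.5359, 0.1053, 0.065]
tcp_rot: [[-0.241, 0.97, -0.0], [0.97, 0.241, 0.0], [0.001, -0.0, -1.0]]
force: [-3.7, 1.1, 11.8]
opening: 0.001
grasp_force: 6.2
```

Call:
{"op": "drive_tool", "data": {"deltas": "0 0 0 -1 0; 0 0 0 -1 0; 0 0 0 -1 0"}}

```text
time_s: 8.8
position: [0.5359, 0.1053, 0.0644]
tcp_rot: [[-0.241, 0.97, -0.0], [0.97, 0.241, 0.0], [0.0, -0.0, -1.0]]
force: [-4.7, 1.4, 14.7]
opening: 0.001
grasp_force: 7.4
```

Call:
{"op": "drive_tool", "data": {"deltas": "0 0 0 -1 0; 0 0 0 -1 0; 0 0 0 -1 0"}}

```text
time_s: 9.1
position: [0.5359, 0.1053, 0.0642]
tcp_rot: [[-0.241, 0.97, -0.0], [0.97, 0.241, 0.0], [0.0, 0.0, -1.0]]
force: [-4.6, 1.3, 20.9]
opening: 0.003
grasp_force: 10.4
```

The key is at its stop. I'll release, lift well clear and look.

Call:
{"op": "drive_tool", "data": {"deltas": "0 0 0 4 0; 0 0 0 8 0; 0 0 0 14 0; 0 0 0 20 0; 0 0 0 40 0; 0 0 0 70 0; 0 0 0 110 0; 0 0 0 150 0; 0 -40 -30 160 0; 0 -60 -70 160 0; 0 -60 -110 160 0; 0 -60 -150 160 0"}}

```text
time_s: 10.3
position: [0.4753, -0.0459, 0.2219]
tcp_rot: [[-0.242, 0.97, 0.001], [0.97, 0.242, -0.0], [-0.0, 0.001, -1.0]]
force: [1.1, -0.1, -0.7]
opening: 0.003
grasp_force: 0.0
```

Call:
{"op": "drive_tool", "data": {"deltas": "0 0 -50 0 0; 0 0 -100 0 0; 0 0 -150 0 0; 0 0 -200 0 0; 0 0 -200 0 0; 0 0 -200 0 0; 0 0 -200 0 0"}}

```text
time_s: 11.0
position: [0.4753, -0.2433, 0.2211]
tcp_rot: [[-0.242, 0.97, -0.001], [0.97, 0.242, 0.001], [0.002, -0.001, -1.0]]
force: [0.8, 0.3, 0.1]
opening: 0.003
grasp_force: 0.0
```

```bash
python3 - <<'E'
from rig import bot,imaging
import cv2,numpy as np
a=imaging.capture("scene")[200:340,230:400,::-1]
b=cv2.imread("pics/scene0.png")[200:340,230:400]
cv2.imwrite("pics/cmp.png",cv2.resize(np.hstack([b,a]),None,fx=2.3,fy=2.3,interpolation=cv2.INTER_CUBIC))
E
python3 s.py
```

```text
11.05 [ 0.4755 -0.2429  0.2213] F [-0.36 -0.37 -0.17] yaw_y 14.09 open 0.006171102697715448 [-0.001  0.001 -1.   ]
```

View pics/cmp.png

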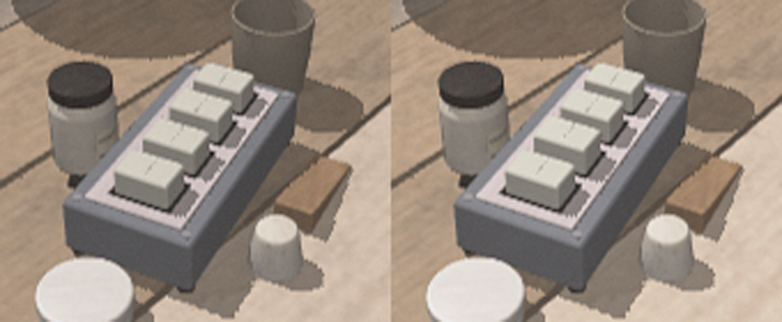

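Before (left) and after (right): the bystanders haven't moved, and the second key, at (567,140), looks slightly higher than before at (176,145). I'll measure the shift of each key.

```bash
python3 - <<'E'
from rig import imaging
import cv2,numpy as np
g=lambda x:cv2.cvtColor(x,cv2.COLOR_BGR2GRAY).astype(np.float32)
a=g(imaging.capture("scene")[:,:,::-1].copy());b=g(cv2.imread("pics/scene0.png"))
for k,(u,v) in enumerate([(294,273),(307,258),(317,245),(328,234)]):
    t=b[v-8:v+9,u-12:u+13]; t4=cv2.resize(t,None,fx=4,fy=4,interpolation=cv2.INTER_CUBIC)
    r=cv2.resize(a[v-13:v+14,u-17:u+18],None,fx=4,fy=4,interpolation=cv2.INTER_CUBIC)
    m=cv2.matchTemplate(r,t4,cv2.TM_CCOEFF_NORMED);_,s,_,p=cv2.minMaxLoc(m);print(k,(p[0]-20)/4,(p[1]-20)/4,round(s,3))
E
```

```text
0 0.0 0.0 0.999
1 0.0 -0.75 0.978
2 0.0 0.0 0.982
3 0.0 0.0 0.999
```

Only key1 moved, and it moved up, as a released key should. The others are back at rest and the arm is clear.

```bash
python3 -c "
from rig import bot
print(bot.hand_in())"
```

```text
the job is handed in; nothing more can be done
None
```

The latched key was the second from the left (key1); I pressed it to its stop and let go, and before/after pictures show it sitting higher and nothing else moved, though I never tapped key0 because key1 had already held at about 7 N. The job is handed in.

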